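# Fit a snap ring to a gear-case axle

### The job

Pick up the gear-case cover by the square end of its axle stub and seat it fully home, flat and square in the pocket of the wooden fixture. Then take the ring pliers from their rest by the handles, squeeze them so that the snap ring on their tips is fully spread, and slide the ring down over the axle, without forcing it, until it is level with the groove just above the bearing. Finish while still holding it there: pliers squeezed, ring level and fully spread around the groove, hanging from the pliers and not resting on the bearing; leave everything else alone.

Things in the scene. Friction and masses are not known exactly. Their poses are not given: they have to be found in the camera images.
- cover: gear-case cover: loose aluminium plate 76 (x) x 56 (y) x 16 mm (z) with an upright steel axle stub at its centre, 0.25 to 0.5 kg. Origin at the centre of its underside, z up along the axle. It starts on the table left or right of the fixture, the pliers on the other side. It fits the pocket either way round. Bearing boss (diameter 38 mm) from 16 to 24 mm up
- groove (a point): on the axle's axis at the middle of the ring groove (diameter 20 mm), 27.5 mm above the cover's underside; the groove reaches from 24 mm (the bearing boss's top face) to 31 mm, where the round shaft of diameter 24 mm begins
- axle_top (a point): centre of the axle's top face, 65 mm above the cover's underside. The top 22 mm of the axle are a square drive end 17 x 17 mm with sides parallel to the cover's x and y; below it is the round 24 mm shaft, 12 mm long, on whose shoulder fingertips would stand
- fixture: fixed plywood block 120 (x) x 100 (y) x 22 mm high with a rectangular pocket in the middle of its top. Origin at the centre of its underside, z up
- pocket (a point): centre of the pocket's floor, 10 mm above the table. The pocket is 79.5 (x) x 59.5 mm (y), 12 mm deep, with a 3 mm chamfer round its mouth; axes as the fixture's. The seated cover's underside lies on this floor
- rest: fixed wooden rest that carries the pliers: a base 140 (x) x 70 (y) x 8 mm with two blocks on it, tops at 34 mm. Its origin is at the centre of its underside, straight below the pliers' grip point to within 2 mm; the space under the handles at the grip point is free down to 8 mm above the table
- pliers: bent-nose ring pliers, 0.15 kg, lying level on the rest: two rubber-covered handles towards -x, jaws towards +x, the tips bent down and fixed in the ears of a dark steel snap ring, which stays on them. Origin on the pivot at mid height of the handles, 42 mm above the table; x along the pliers towards the ring, z up. Handles 16 mm high, from 27 to 117 mm behind the pivot
- grip (a point): grip point midway between the handles, 48 mm behind the pivot, at the handles' mid height; take them here from above, fingers closing along the pliers' y. Width over the handles here: 45 mm relaxed, 36 mm fully squeezed (outer faces then parallel). 40 N squeezes the pliers fully, against their stop; about 13 N on each handle is enough
- ring (a point): centre of the snap ring, 80 mm ahead of the pivot (128 mm ahead of the grip point), 22 mm below the handles' mid height. The ring lies level, 3 mm thick; relaxed 29 mm outside and 21 mm inside diameter (too small for the 24 mm shaft); fully spread it leaves at least 2.3 mm all round the shaft when this point is on the axle's axis
- jaw_left (a joint): swing of the left (+y) handle and jaw about the pivot in rad: 0 relaxed, about 0.095 fully squeezed, at the stop (ring fully spread). A spring returns it to 0
- jaw_right (a joint): the same for the right (-y) handle and jaw
- bush: a plain brass bush, a ring 36 mm across and 20 mm high, a bystander
- gear: a white plastic gear 52 mm across, 20 mm high, a bystander
- screwdriver: a screwdriver lying beyond the fixture, a bystander
- timer: a grey timer module 60 x 48 x 30 mm with a short spindle, a bystander
- jar: a small glass jar 52 mm across, 62 mm high, a bystander
- spanner: a steel spanner lying on the table, a bystander
- oilcan: a white bottle 50 mm across, 130 mm high, a bystander
Not all that is in view belongs to the job. What is shaped like the pliers but purple is not meant. What is shaped like the fixture but pink is not meant.

How it is judged (in metres and radians):
On the way, in this order (a step that is already met when the one before it is completed fails the run):
1. the cover sits fully home, flat and square in the fixture's pocket and is let go (z of cover in the frame of pocket between -0.002 and 0.002 m and horizontal distance between cover and pocket below 0.004 m and angle between the x axis of cover and the x axis of fixture, either way round below 0.07 rad and angle between cover's own z axis and vertical below 0.035 rad and contact force between the fingers and cover below 0.5 N), for 0.2 s.
2. the pliers are lifted off their rest with the ring spread (value of joint each of jaw_left, jaw_right above 0.08 rad and contact force between the fingers and pliers above 5 N and height (world z) of pliers above 0.062 m), for 0.2 s.
At the end, for the whole second after the job is handed in: Cover home in the pocket (height 2 mm, centre 4 mm, square 0.07 rad, tilt 0.035 rad); fingers hold the pliers (over 5 N), squeezed past 0.08 rad; ring within 3.5 mm in height and 5 mm sideways of the groove's middle, level within 0.1 rad, at rest, pressing on the cover with under 3 N (z of cover in the frame of pocket between -0.002 and 0.002 m and horizontal distance between cover and pocket below 0.004 m and angle between the x axis of cover and the x axis of fixture, either way round below 0.07 rad and angle between cover's own z axis and vertical below 0.035 rad and value of joint each of jaw_left, jaw_right above 0.08 rad and contact force between the fingers and pliers above 5 N and horizontal distance between ring and groove below 0.005 m and z of ring in the frame of groove between -0.0035 and 0.0035 m and angle between the z axis of pliers and the z axis of cover, either way round below 0.1 rad and contact force between pliers and cover below 3 N and linear speed of pliers below 0.03 m/s); the arm keeps its last pose, push and grip.
It fails at once if a bystander is moved by more than 30 mm (distance of any of bush, gear, screwdriver, timer, jar, spanner, oilcan from where it was at the start of the episode above 0.03 m).
It fails at once if the ring or pliers are forced against the cover with more than 25 N (contact force between pliers and cover above 25 N).
It also fails if it takes over 58 s, if anything falls off the work surface, if the arm or the gripper's body presses on something with over 40 N, if the wrist force passes 120 N, or if a joint passes its speed limit or range.

### The arm

A 7-joint arm with a two-finger parallel gripper is mounted at the origin on the work surface. World frame = base frame: x ahead of the robot, y to its left, z up, the work surface at z = 0. Lengths are in mm, angles in rad, forces in N, time in s.
With the tool pointing down it reaches from about 400 to 850 mm from the base axis. Payload 4.5 kg.
Tool frame: the origin (TCP) lies at the very end of the fingers, on their centre line; the grasp point (between the pads) lies ctrl.pinch_z behind it (ctrl.pinch_z is the distance from the TCP to the grasp point, in mm); z points along the fingers, y is the direction in which the jaws open and shut (so a half turn about z gives the same grasp; the last joint's range is limited). The gripper opens to 85 mm and grips with 20 to 120 N. Pads are 22 mm wide; open, the fingers measure 114 mm over their backs; the gripper's body (76 mm by 85 mm) begins 54 mm behind the grasp point. The pads swing forward as they close: fully open they stand 13 mm farther back than shut.
Start: joints at [-1.158, 0.689, -0.195, 1.565, 0.157, 0.902, -0.215], TCP at [231.111, 580.725, 231.317] pointing down, gripper open.
Joint ranges: [-3.01, 3.01], [-0.46, 2.08], [-1.47, 1.51], [0.13, 2.56], [-1, 4.14], [0.04, 2.09], [-2.66, 2.66]. Speed limits (rad/s): [2.57, 2.57, 3.14, 3.14, 3.14, 3.14, 3.14].

### API

Orientations are given as a unit quaternion [x, y, z, w].
In Python, from rig import ctrl gives the robot as it stands.
- The arm moves only by the shell command python3 -m crank 'ROWS' [FORCE]. ROWS is JSON, a list that holds one entry, the list of rows, each a list of 5 numbers: the shift along the tool's x, y, z in cm, then the turn about the tool's z in rad, then the closure in counts, from 0 (fully open) to 255 (shut). A call has 1 to 20 rows; each row shifts and turns the commanded pose from where the row before left it, along the tool's axes as they then stand; what a row does not reach is not made up. A row lasts 1/12 s, in which the tool goes at most 41.7 mm and 7.16 degrees, less where a joint would pass 70% of its speed; a pose out of reach is approached as far as the arm can. A call with a gripper value outside its range is refused whole. The fingers move at their own pace and stop on an object; FORCE is the grip in N (left out, the last holds). Time passes only in rows, so rows that do not move let the fingers close. It gives the time, the measured TCP pose, the force and the opening at its end, in the units of the state.
- ctrl.get_obs(): the state, without advancing time (a new reading comes with each control period).
- ctrl.camera(name): name is "scene" or "top"; returns a dict with "image" (384x512x3 uint8, red, green, blue), "fx", "fy", "cx", "cy" (pixels), "distortion" ([k1, k2, p1, p2, k3] as OpenCV has them; the pictures are not rectified), "camera_from_world" (4x4, takes a point from world to camera coordinates). Camera axes: x right, y down, z forward; pixel columns grow to the right and rows downward; lengths in mm; the calibration is good to about 2 mm. A picture is of the moment at which its call begins. There is no depth.
- ctrl.hand_in(): hands the job in, once; it reports no verdict.
The state is a dict: "time": time; "q": joint angles; "qvel": joint speeds; "joint_torque": joint torques, N m; "ee_pos": TCP position; "tcp_rot": TCP orientation; "contact_force": force on the tool from outside, world axes, zero at the start; "torque": the same for the moment, N m; "grip_width": opening from 0.0 (shut) to 1.0 (fully open).
Only numpy, scipy, OpenCV 4.12 (cv2) and the standard library are available. Lean on these libraries where they do the work, as an engineer would, in place of code of your own. Each camera call takes 0.05 s, during which the arm holds its last target. There are 200 camera calls.

## Working session

There is one attempt and no reset: what is moved stays moved. The work goes in short steps, Python scripts to look and compute and a shell command to move; the robot and the scene stay as the last step left them, time stands still between calls to the robot, and variables do not carry over. Pictures are saved under pics/ and viewed, about 8 in all and at most 12, crops included, and the job is handed in when it is done.

```bash
ls; mkdir -p pics
python3 - <<'E'
from rig import ctrl
import cv2,numpy as np
o=ctrl.get_obs(); print({k:np.round(v,3).tolist() for k,v in o.items()}, ctrl.pinch_z)
for n in("scene","top"):
    c=ctrl.camera(n); cv2.imwrite(f"pics/{n}0.png",c["image"][:,:,::-1])
    M=c["camera_from_world"]; print(n,c["fx"],c["cx"],c["cy"],c["distortion"],np.round(M,3).tolist(), -M[:3,:3].T@M[:3,3])
E
```

```text
pics
{'time': 0.0, 'q': [-1.158, 0.69, -0.195, 1.566, 0.157, 0.902, -0.215], 'qvel': [-0.001, 0.0, 0.001, -0.001, 0.0, 0.001, 0.0], 'joint_torque': [0.001, -53.961, -1.267, -15.853, 0.009, 0.01, 0.0], 'ee_pos': [230.926, 580.058, 230.459], 'tcp_rot': [0.188, 0.982, -0.001, -0.0], 'contact_force': [0.019, -0.915, 0.166], 'torque': [-0.028, -0.008, 0.004], 'grip_width': 0.998} 18.700000000000003
scene 479.45519436650227 262.9053650740198 196.20052557998875 [0.00774728 0.         0.         0.         0.        ] [[-0.66, 0.751, 0.008, 336.46], [0.56, 0.499, -0.661, -268.116], [-0.501, -0.432, -0.75, 1777.106], [0.0, 0.0, 0.0, 1.0]] [1262.60978671  648.45509961 1152.61390603]
top 399.31142174966504 257.98101544703155 193.43390417061332 [-0.00959829  0.          0.          0.          0.        ] [[-0.022, -1.0, 0.011, 55.457], [-0.996, 0.021, -0.082, 538.231], [0.082, -0.013, -0.997, 1152.657], [0.0, 0.0, 0.0, 1.0]] [ 442.99101533   59.48429905 1192.31150226]
```

View pics/scene0.png

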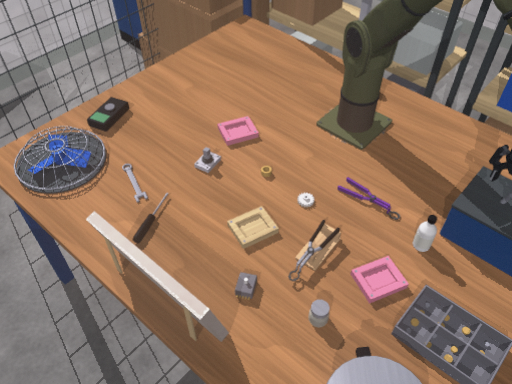

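View pics/top0.png

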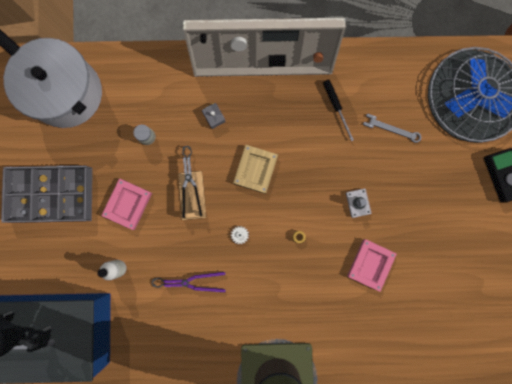

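Top view: cover at (358,203), fixture at (256,169), pliers with the ring at (183,152) and handles towards (195,215). Scene view: cover at (208,160), fixture at (253,228), pliers at (315,250). Next I'll enlarge these areas.

```bash
cat > h.py <<'E'
import cv2,numpy as np
from rig import ctrl
def K(c): return np.array([[c["fx"],0,c["cx"]],[0,c["fy"],c["cy"]],[0,0,1.]])
def rays(c,px):
    u=cv2.undistortPoints(np.float64(px).reshape(-1,1,2),K(c),np.array(c["distortion"]))[:,0]
    R=c["camera_from_world"][:3,:3];t=c["camera_from_world"][:3,3]
    return -R.T@t,(np.c_[u,np.ones(len(u))])@R
def plane(c,px,z):
    o,d=rays(c,px); return o+d*((z-o[2])/d[:,2])[:,None]
def proj(c,P):
    M=c["camera_from_world"]; return cv2.projectPoints(np.float64(P).reshape(-1,1,3),cv2.Rodrigues(M[:3,:3])[0],M[:3,3],K(c),np.array(c["distortion"]))[0][:,0]
def tri(c1,p1,c2,p2):
    A=[];b=[]
    for c,p in((c1,p1),(c2,p2)):
        o,d=rays(c,[p]); d=d[0]/np.linalg.norm(d); N=np.eye(3)-np.outer(d,d); A.append(N); b.append(N@o)
    return np.linalg.lstsq(np.vstack(A),np.hstack(b),rcond=None)[0]
def crop(im,x,y,w,h,s):
    return cv2.resize(im[y:y+h,x:x+w],None,fx=s,fy=s,interpolation=cv2.INTER_CUBIC)
E
python3 - <<'E'
from h import *
import pickle
T=ctrl.camera("top");S=ctrl.camera("scene");pickle.dump((T,S),open("c0.pkl","wb"))
a=T["image"];b=S["image"]
top=np.hstack([crop(a,170,140,44,50,6),crop(a,170,178,44,50,6),crop(a,232,140,44,50,6)])
bot=np.hstack([crop(a,336,178,44,50,6),crop(b,184,136,44,50,6),crop(b,232,202,44,50,6)])
cv2.imwrite("pics/m.png",np.vstack([top,bot])[:,:,::-1])
E
```

```text
(no output)
```

View pics/m.png

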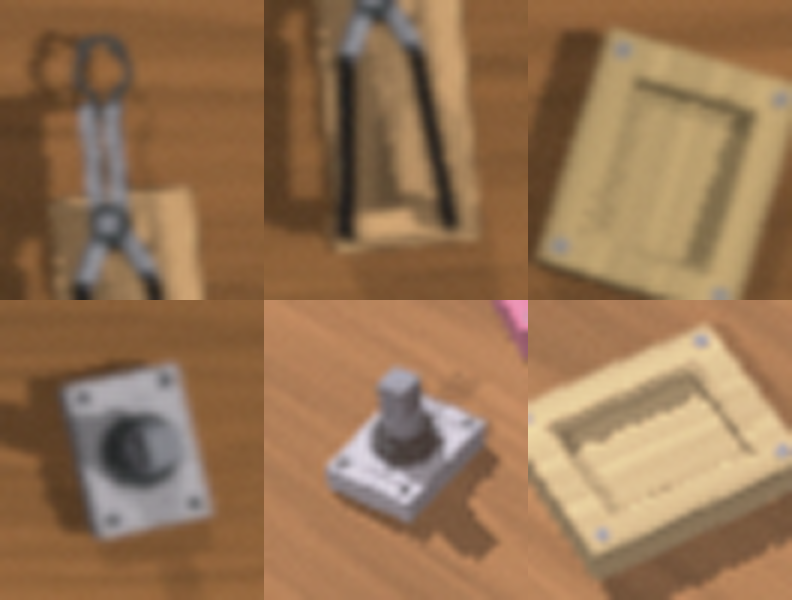

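Mosaic: in the top crops I read the ring at (102,70), the pivot at (109,222) and the screws on the fixture and cover corners. The scene crops show the upright axle and the pocket. Now I'll convert these to positions.

```bash
cat > m1.py <<'E'
from h import *
import pickle
T,S=pickle.load(open("c0.pkl","rb"))
def px(l,ox,oy,dx,dy): return [((x-dx+.5)/6-.5+ox,(y-dy+.5)/6-.5+oy) for x,y in l]
def rep(n,P):
    P=P[:,:2]; c=P.mean(0); s=[np.linalg.norm(P[i]-P[(i+1)%4]) for i in range(4)]
    e1=P[1]-P[0]+P[2]-P[3]; e2=P[2]-P[1]+P[3]-P[0]
    print(n,c.round(1),np.round(s,1),"ang",np.degrees(np.arctan2(e1[1],e1[0])).round(1),np.degrees(np.arctan2(e2[1],e2[0])).round(1)); return c
rep("fix",plane(T,px([(623,49),(780,98),(719,294),(560,245)],232,140,528,0),22))
rep("covdots",plane(T,px([(83,398),(165,380),(195,502),(112,521)],336,178,0,300),16))
rep("covcorn",plane(T,px([(64,385),(178,364),(212,514),(100,537)],336,178,0,300),16))
print("fix S",plane(S,px([(701,341),(783,452),(602,535)],232,202,528,300),22).round(1).tolist())
print("cov S dots",plane(S,px([(467,424),(404,489),(343,463)],184,136,264,300),16).round(1).tolist())
print("axle top S",plane(S,px([(401,377)],184,136,264,300),65).round(1))
print("axle top T",plane(T,px([(163,449)],336,178,0,300),65).round(1))
r=plane(T,px([(102,70)],170,140,0,0),20)[0];pv=plane(T,px([(109,222)],170,140,0,0),50)[0]
h=plane(T,px([(345,238),(450,222)],170,178,264,0),46)
print("ring",r.round(1),"piv",pv.round(1),np.linalg.norm((r-pv)[:2]),np.degrees(np.arctan2(*(r-pv)[[1,0]])),"handle ends",h.round(1),h.mean(0))
d=pv-h.mean(0);print(np.degrees(np.arctan2(d[1],d[0])),np.linalg.norm(d[:2]))
E
python3 m1.py
```

```text
fix [614.5  50.2] [ 81.4 101.9  81.7 102.3] ang -108.5 161.4
covdots [ 506.4 -253.6] [41.9 61.8 42.3 62.1] ang -78.7 -168.8
covcorn [ 506.5 -253.5] [57.8 75.7 56.7 76.8] ang -80.3 -169.3
fix S [[549.9, 24.7, 22.0], [576.6, 102.6, 22.0], [673.5, 70.0, 22.0]]
cov S dots [[469.9, -241.6, 16.0], [530.1, -231.0, 16.0], [538.5, -271.2, 16.0]]
axle top S [[ 501.8 -256.8   65. ]]
axle top T [[ 504.  -252.1   65. ]]
ring [669.4 253.1  20. ] piv [589.7 245.3  50. ] 80.00057787886068 5.605536478692578 handle ends [[473.4 260.2  46. ]
 [479.9 210.1  46. ]] [476.64106367 235.11573928  46.        ]
5.16157076137558 113.5691717403777
```

```bash
cat >> h.py <<'E'
from scipy.spatial.transform import Rotation as Ro
def go(*targets):
    """targets (x,y,z,yaw_of_tool_x_deg); prints tool-frame shift (cm) and turn (rad) from measured pose, chained"""
    o=ctrl.get_obs();p=np.array(o["ee_pos"]);R=Ro.from_quat(o["tcp_rot"]).as_matrix()
    yaw=np.degrees(np.arctan2(R[1,0],R[0,0]))
    print("t",round(o["time"],2),"p",p.round(1),"yaw",yaw.round(2),"tilt",np.degrees(np.arccos(-R[2,2])).round(2),"F",np.round(o["contact_force"],1),"gw",round(o["grip_width"],3),"q",np.round(o["q"],2))
    for x,y,z,w in targets:
        a=np.radians(yaw);d=np.array([x,y,z])-p
        s=[d[0]*np.cos(a)+d[1]*np.sin(a), d[0]*np.sin(a)-d[1]*np.cos(a), -d[2]]
        t=-((w-yaw+180)%360-180)
        print("shift cm",np.round(np.array(s)/10,3),"len",np.linalg.norm(d).round(1),"then turn rad",np.radians(t).round(4))
        p=np.array([x,y,z]);yaw=w
E
python3 -c "
from h import *
go((450,400,231,158.3),(505.3,-255,231,158.3),(505.3,-255,150,191.1))"
```

```text
t 0.2 p [231.  580.3 230.8] yaw 158.3 tilt 0.06 F [-0.2 -0.7 -0.1] gw 1.002 q [-1.16  0.69 -0.19  1.57  0.16  0.9  -0.22]
shift cm [-2.7017e+01 -8.6580e+00 -2.1000e-02] len 283.7 then turn rad -0.0
shift cm [-29.357 -58.813  -0.   ] len 657.3 then turn rad -0.0
shift cm [0.  0.  8.1] len 81.0 then turn rad -0.5725
```

```bash
python3 -m crank '[[[-1.5,-0.48,0,0,0],[-3,-0.96,0,0,0],[-3,-0.96,0,0,0],[-3,-0.96,0,0,0],[-3,-0.96,0,0,0],[-3,-0.96,0,0,0],[-3,-0.96,0,0,0],[-3,-0.96,0,0,0],[-3,-0.96,0,0,0],[-1.5,-0.48,0,0,0]]]' 60
python3 -m crank '[[[-1.5,-3,0,0,0],[-1.5,-3,0,0,0],[-1.5,-3,0,0,0],[-1.5,-3,0,0,0],[-1.5,-3,0,0,0],[-1.5,-3,0,0,0],[-1.5,-3,0,0,0],[-1.5,-3,0,0,0],[-1.5,-3,0,0,0],[-1.5,-3,0,0,0],[-1.5,-3,0,0,0],[-1.5,-3,0,0,0],[-1.5,-3,0,0,0],[-1.5,-3,0,0,0],[-1.5,-3,0,0,0],[-1.5,-3,0,0,0],[-1.5,-3,0,0,0],[-1.5,-3,0,0,0],[-1.5,-3,0,0,0],[-0.8,-1.8,0,0,0]]]'
python3 -m crank '[[[0,0,1,-0.115,0],[0,0,1.6,-0.115,0],[0,0,1.6,-0.115,0],[0,0,1.6,-0.115,0],[0,0,1.6,-0.113,0],[0,0,0.7,0,0],[0,0,0,0,0]]]'
python3 -c "
from h import *
go((505.3,-255,110,191.1))"
```

```text
time: 1.03
ee_pos: [454.1, 396.2, 231.0]
tcp_rot: [0.191, 0.982, -0.001, 0.001]
contact_force: [0.8, 0.1, -1.7]
grip_width: 0.998
time: 2.7
ee_pos: [504.2, -259.0, 231.0]
tcp_rot: [0.191, 0.982, -0.001, 0.0]
contact_force: [0.4, 0.4, -0.2]
grip_width: 1.001
time: 3.28
ee_pos: [503.5, -253.8, 148.6]
tcp_rot: [-0.095, 0.995, 0.001, -0.002]
contact_force: [-0.2, -0.2, -0.4]
grip_width: 0.999
t 3.28 p [ 503.5 -253.8  148.6] yaw -169.05 tilt 0.21 F [-0.2 -0.2 -0.4] gw 0.999 q [ 0.63  0.75 -0.41  1.82  0.45  0.67  1.72]
shift cm [-0.15  -0.15   3.862] len 38.7 then turn rad -0.0027
```

```bash
python3 -m crank '[[[-0.15,-0.15,2,0,0],[0,0,2.5,0,0],[0,0,2.5,0,0],[0,0,1.5,0,0],[0,0,1,0,0],[0,0,0.5,0,0],[0,0,0.2,0,0],[0,0,0,0,0]]]' 60
python3 - <<'E'
from h import *
go((505.3,-255,45,191.1))
a=ctrl.camera("scene")["image"];b=ctrl.camera("top")["image"]
cv2.imwrite("pics/g1.png",np.hstack([crop(a,170,110,64,75,6),crop(b,326,165,64,75,6)])[:,:,::-1])
E
```

```text
time: 3.95
ee_pos: [507.2, -255.4, 48.8]
tcp_rot: [-0.097, 0.995, -0.0, 0.0]
contact_force: [-0.2, 0.1, 0.4]
grip_width: 0.995
t 3.95 p [ 507.2 -255.4   48.8] yaw -168.91 tilt 0.07 F [-0.2  0.1  0.4] gw 0.995 q [ 0.56  0.9  -0.3   1.86  0.55  0.46  1.63]
shift cm [0.177 0.075 0.384] len 4.3 then turn rad -0.0002
```

View pics/g1.png

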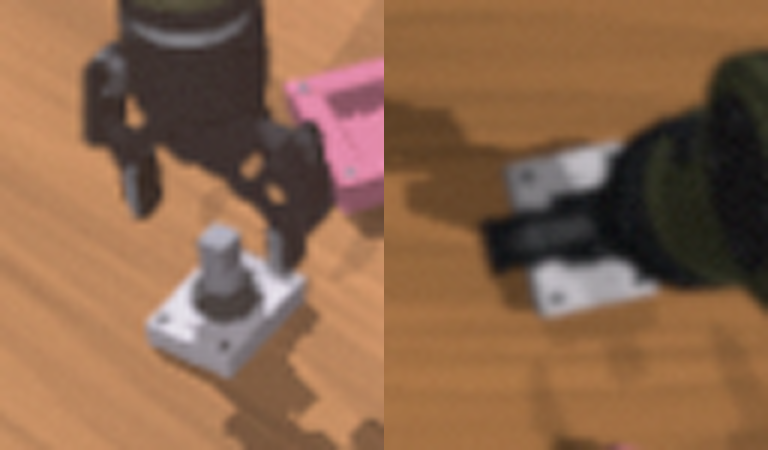

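Straddling: the fingers stand either side of the axle. In the top crop the finger, at about (540,235), lies midway between the plate's left holes. I'll lower the last few mm and close.

```bash
python3 -m crank '[[[0.15,0.05,0.35,0,0],[0,0,0,0,0],[0,0,0,0,255],[0,0,0,0,255],[0,0,0,0,255],[0,0,0,0,255],[0,0,0,0,255],[0,0,0,0,255],[0,0,0,0,255],[0,0,0,0,255],[0,0,0,0,255],[0,0,0,0,255]]]' 60
python3 - <<'E'
from h import *
go((505.3,-255,45,191.1))
E
```

```text
time: 5.05
ee_pos: [505.1, -254.8, 44.9]
tcp_rot: [-0.097, 0.995, 0.0, 0.0]
contact_force: [-0.2, 1.2, 3.3]
grip_width: 0.18
t 5.05 p [ 505.1 -254.8   44.9] yaw -168.86 tilt 0.01 F [-0.2  1.2  3.3] gw 0.18 q [ 0.56  0.9  -0.3   1.87  0.55  0.45  1.63]
shift cm [-0.019 -0.022 -0.01 ] len 0.3 then turn rad 0.0006
```

```bash
python3 -m crank '[[[0,0,-0.5,0,255],[0,0,-1.5,0,255],[0,0,-2,0,255],[0,0,-2,0,255],[0,0,-1,0,255],[0,0,0,0,255]]]'
python3 - <<'E'
from h import *
go((613.2,48.8,115,191.1),(613.2,48.8,115,161.4))
E
```

```text
time: 5.55
ee_pos: [506.1, -255.7, 116.5]
tcp_rot: [-0.097, 0.995, -0.001, 0.002]
contact_force: [0.1, 0.1, -4.2]
grip_width: 0.183
t 5.55 p [ 506.1 -255.7  116.5] yaw -168.91 tilt 0.2 F [ 0.1  0.1 -4.2] gw 0.183 q [ 0.61  0.79 -0.38  1.84  0.49  0.6   1.69]
shift cm [-16.369  27.823   0.153] len 322.8 then turn rad -0.0001
shift cm [-0.  0. -0.] len 0.0 then turn rad 0.5184
```

```bash
python3 -m crank '[[[-0.7,1.2,0,0,255],[-1.5,2.55,0,0,255],[-1.5,2.55,0,0,255],[-1.5,2.55,0,0,255],[-1.5,2.55,0,0,255],[-1.5,2.55,0,0,255],[-1.5,2.55,0,0,255],[-1.5,2.55,0,0,255],[-1.5,2.55,0,0,255],[-1.5,2.55,0,0,255],[-1.5,2.55,0,0,255],[-0.67,1.12,0,0,255],[0,0,0,0.08,255],[0,0,0,0.1,255],[0,0,0,0.1,255],[0,0,0,0.1,255],[0,0,0,0.1,255],[0,0,0,0.038,255],[0,0,0,0,255],[0,0,0,0,255]]]'
python3 - <<'E'
from h import *
go((613.2,48.8,115,161.4))
a=ctrl.camera("scene");b=ctrl.camera("top")
import pickle;pickle.dump((b,a),open("c1.pkl","wb"))
cv2.imwrite("pics/g2.png",np.hstack([crop(a["image"],215,165,64,75,6),crop(b["image"],226,130,64,75,6)])[:,:,::-1])
E
```

```text
time: 7.22
ee_pos: [611.1, 49.1, 113.7]
tcp_rot: [0.161, 0.987, -0.001, -0.001]
contact_force: [-0.1, -0.3, -3.8]
grip_width: 0.183
t 7.22 p [611.1  49.1 113.7] yaw 161.52 tilt 0.12 F [-0.1 -0.3 -3.8] gw 0.183 q [-0.05  0.83 -0.19  1.7   0.23  0.64  0.88]
shift cm [-0.207  0.037 -0.133] len 2.5 then turn rad 0.0021
```

View pics/g2.png

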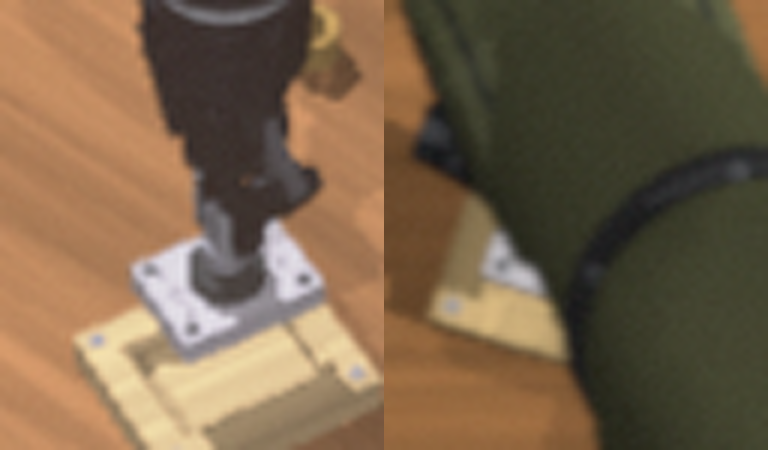

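Scene crop: the cover is level and roughly square above the fixture, with corner holes at (150,269), (192,327) and (304,279).

Run:
```python
from h import *
import pickle
T,S=pickle.load(open("c1.pkl","rb"))
P=plane(S,[((x+.5)/6-.5+215,(y+.5)/6-.5+165) for x,y in[(150,269),(192,327),(304,279),(97,341),(357,373)]],84.8)
print(P.round(1),P[[0,2]].mean(0))
for i,j in((0,1),(1,2)):
    d=P[j]-P[i];print(np.linalg.norm(d),np.degrees(np.arctan2(d[1],d[0])))
Q=plane(S,[((x+.5)/6-.5+215,(y+.5)/6-.5+165) for x,y in[(97,341),(357,373)]],22);print(Q)
```

```text
[[632.5  16.7  84.8]
 [645.4  56.1  84.8]
 [587.7  76.4  84.8]
 [681.5  28.3  84.8]
 [614.3 132.6  84.8]] [610.09592957  46.58574751  84.8       ]
41.46465690200011 71.85183714396001
61.11192414955012 160.62112864230733
[[647.27249588  -8.12912733  22.        ]
 [576.17087628 102.23685741  22.        ]]
```

```bash
python3 -m crank '[[[-0.18,0.06,0.5,0,255],[0,0,1.2,0,255],[0,0,1.2,0,255],[0,0,0.6,0,255],[0,0,0,0,255],[0,0,0.3,0,255],[0,0,0.3,0,255],[0,0,0.3,0,255],[0,0,0.3,0,255],[0,0,0.3,0,255],[0,0,0.3,0,255],[0,0,0.3,0,255],[0,0,0.2,0,255],[0,0,0,0,255]]]'
python3 - <<'E'
from h import *
go((613.2,48.8,54.9,161.4))
E
```

```text
time: 8.48
ee_pos: [613.5, 49.5, 56.3]
tcp_rot: [0.161, 0.987, -0.0, -0.0]
contact_force: [0.7, 0.5, -4.4]
grip_width: 0.183
t 8.48 p [613.5  49.5  56.3] yaw 161.45 tilt 0.05 F [ 0.7  0.5 -4.4] gw 0.183 q [-0.07  0.92 -0.16  1.71  0.25  0.53  0.86]
shift cm [ 0.009 -0.072  0.136] len 1.5 then turn rad 0.0009
```

```bash
python3 -m crank '[[[0,0,0.1,0,255],[0,0,0.1,0,255],[0,0,0,0,255],[0,0,0,0,255]]]'
```

```text
time: 8.82
ee_pos: [614.1, 49.6, 55.0]
tcp_rot: [0.161, 0.987, 0.0, 0.0]
contact_force: [-0.1, -0.1, -3.7]
grip_width: 0.185
```

```bash
python3 -m crank '[[[0,0,0.1,0,255],[0,0,0,0,255],[0,0,0,0,255]]]';python3 -m crank '[[[0,0,0.1,0,255],[0,0,0,0,255],[0,0,0,0,255]]]'
```

```text
time: 9.07
ee_pos: [614.1, 49.7, 54.8]
tcp_rot: [0.161, 0.987, 0.0, 0.0]
contact_force: [-2.7, 0.1, 5.3]
grip_width: 0.186
time: 9.32
ee_pos: [614.1, 49.8, 54.8]
tcp_rot: [0.161, 0.987, 0.0, 0.001]
contact_force: [-3.8, -0.0, 13.1]
grip_width: 0.184
```

The cover is on the floor: TCP z is 54.8, so its underside is about 10 mm up, with 13 N of contact. Release and retreat.

```bash
python3 -m crank '[[[0,0,-0.1,0,255],[0,0,0,0,0],[0,0,0,0,0],[0,0,0,0,0],[0,0,0,0,0],[0,0,0,0,0],[0,0,0,0,0],[0,0,-0.5,0,0],[0,0,-2,0,0],[0,0,-3,0,0],[0,0,-3,0,0],[0,0,-3,0,0],[0,0,-3,0,0],[0,0,0,0,0]]]'
python3 - <<'E'
from h import *
pl=np.array([589.7,245.3])-np.array([np.cos(np.radians(5.4)),np.sin(np.radians(5.4))])*48
print(pl)
go((pl[0],pl[1],190,161.4),(pl[0],pl[1],190,185.4))
E
```

```text
time: 10.48
ee_pos: [617.8, 50.2, 205.4]
tcp_rot: [0.161, 0.987, 0.002, 0.006]
contact_force: [0.3, 1.2, 0.4]
grip_width: 1.0
[541.9130257  240.78280096]
t 10.48 p [617.8  50.2 205.4] yaw 161.42 tilt 0.68 F [0.3 1.2 0.4] gw 1.0 q [-0.03  0.71 -0.22  1.62  0.19  0.82  0.91]
shift cm [13.26  15.645  1.54 ] len 205.7 then turn rad 0.0004
shift cm [ 0.  0. -0.] len 0.0 then turn rad -0.4189
```

```bash
python3 -m crank '[[[1.3,1.55,0,0,0],[1.9,2.25,0.1,0,0],[1.9,2.25,0.2,0,0],[1.9,2.25,0.2,0,0],[1.9,2.25,0.2,0,0],[1.9,2.25,0.2,0,0],[1.6,1.9,0,0,0],[0.9,0.83,0,0,0],[0,0,0,-0.084,0],[0,0,0,-0.084,0],[0,0,0,-0.084,0],[0,0,0,-0.084,0],[0,0,0,-0.084,0],[0,0,0,0,0]]]' 40
python3 - <<'E'
from h import *
go((540.7,239.4,120,185.4))
a=ctrl.camera("scene");b=ctrl.camera("top")
import pickle;pickle.dump((b,a),open("c2.pkl","wb"))
cv2.imwrite("pics/g3.png",np.hstack([crop(a["image"],225,195,64,75,6),crop(b["image"],226,130,64,75,6)])[:,:,::-1])
cv2.imwrite("pics/g4.png",np.hstack([crop(a["image"],275,205,74,85,5),crop(b["image"],165,140,74,85,5)])[:,:,::-1])
E
```

```text
time: 11.65
ee_pos: [537.6, 237.7, 189.7]
tcp_rot: [-0.048, 0.999, -0.0, 0.0]
contact_force: [0.0, -0.4, -0.1]
grip_width: 1.0
t 11.65 p [537.6 237.7 189.7] yaw -174.45 tilt 0.04 F [ 0.  -0.4 -0.1] gw 1.0 q [-0.32  0.7  -0.31  1.72  0.29  0.76  0.9 ]
shift cm [-0.328  0.134  6.973] len 69.8 then turn rad 0.0026
```

View pics/g3.png

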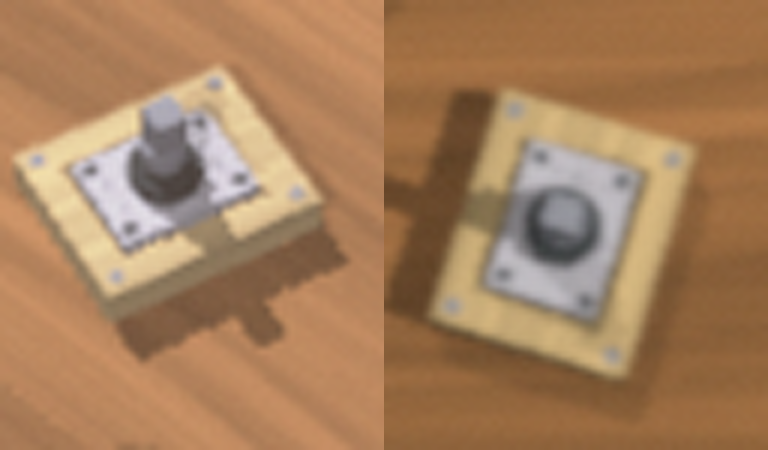

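View pics/g4.png

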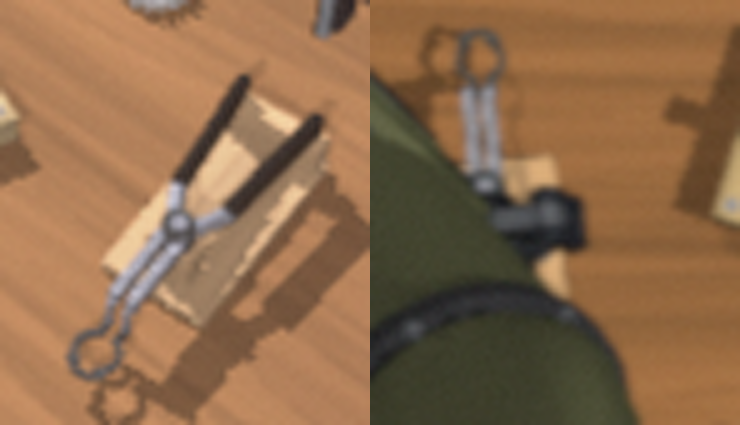

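Cover: it sits centred and flush in the pocket in both views. Pliers: in the scene crop the ring is at (95,355), the pivot at (179,225) and the handle ends at (245,80) and (318,122).

Run:
```python
from h import *
import pickle
T,S=pickle.load(open("c2.pkl","rb"))
f=lambda l,ox,oy,s,dx=0:[((x-dx+.5)/s-.5+ox,(y+.5)/s-.5+oy) for x,y in l]
def rep(n,P):
    P=P[:,:2]; e=P[1]-P[0]+P[2]-P[3]; g=P[2]-P[1]+P[3]-P[0]
    print(n,P.mean(0).round(1),[np.linalg.norm(P[i]-P[(i+1)%4]).round(1) for i in range(4)],np.degrees(np.arctan2(e[1],e[0])).round(1),np.degrees(np.arctan2(g[1],g[0])).round(1))
t=f([(540,156),(621,180),(586,301),(503,275),(563,214)],226,130,6,384)
s=f([(199,122),(240,178),(130,229),(90,170),(162,107)],225,195,6)
rep("covT",plane(T,t[:4],26));rep("covS",plane(S,s[:4],26))
rep("fixT",plane(T,f([(514,110),(672,159),(612,355),(451,305)],226,130,6,384),22))
rep("fixS",plane(S,f([(215,84),(297,193),(117,276),(37,160)],225,195,6),22))
print("axletop",plane(T,t[4:],75),plane(S,s[4:],75),tri(T,t[4],S,s[4]))
tr=f([(482,57),(485,184)],165,140,5,370);sr=f([(95,355),(179,225)],275,205,5)
print("ring",plane(T,tr[:1],20),plane(S,sr[:1],20),tri(T,tr[0],S,sr[0]))
print("piv",plane(T,tr[1:],50),plane(S,sr[1:],50),tri(T,tr[1],S,sr[1]))
h=plane(S,f([(245,80),(318,122)],275,205,5),48);print("hend S",h,h.mean(0))
r=plane(S,sr[:1],20)[0];d=r-h.mean(0);print(np.degrees(np.arctan2(d[1],d[0])),np.linalg.norm(d[:2]), np.linalg.norm((r-plane(S,sr[1:],50)[0])[:2]))
```

```text
covT [615.6  50.3] [np.float64(41.6), np.float64(62.4), np.float64(42.6), np.float64(61.7)] -108.2 162.2
covS [613.3  47.5] [np.float64(41.2), np.float64(62.7), np.float64(42.0), np.float64(62.3)] 71.1 -18.4
fixT [614.2  50.4] [np.float64(81.8), np.float64(101.8), np.float64(82.8), np.float64(101.8)] -108.5 161.5
fixS [611.5  47.2] [np.float64(81.3), np.float64(101.8), np.float64(82.7), np.float64(102.1)] 71.6 -18.9
axletop [[614.90769914  50.29124235  75.        ]] [[611.77029976  44.7828707   75.        ]] [614.75272388  49.29701249  81.07058148]
ring [[670.09435995 251.90800229  20.        ]] [[668.42438909 251.29866694  20.        ]] [669.58135351 251.78509491  21.93547211]
piv [[590.28939121 245.75992951  50.        ]] [[587.09474383 243.87267745  50.        ]] [589.67501279 245.23158355  54.05006958]
hend S [[477.64389161 208.91457593  48.        ]
 [474.55435372 259.16374653  48.        ]] [476.09912267 234.03916123  48.        ]
5.128056841552496 193.09815804830396 81.6679650641538
```

```bash
python3 -m crank '[[[-0.34,0.22,1,0.004,0],[0,0,2.5,0,0],[0,0,2.5,0,0],[0,0,2.5,0,0],[0,0,2.0,0,0],[0,0,1,0,0],[0,0,0,0,0]]]' 50
python3 - <<'E'
from h import *
go((541,240.3,24,185.3))
E
```

```text
time: 12.33
ee_pos: [538.8, 240.8, 72.1]
tcp_rot: [-0.046, 0.999, -0.001, -0.002]
contact_force: [0.7, -0.2, 0.6]
grip_width: 1.001
t 12.33 p [538.8 240.8  72.1] yaw -174.75 tilt 0.27 F [ 0.7 -0.2  0.6] gw 1.001 q [-0.37  0.87 -0.23  1.78  0.36  0.53  0.83]
shift cm [-0.21  -0.069  4.813] len 48.2 then turn rad -0.0009
```

```bash
python3 -m crank '[[[0,0,1.2,0,0],[0,0,1.2,0,0],[0,0,1.2,0,0],[0,0,0.8,0,0],[0,0,0.4,0,0],[0,0,0,0,0],[0,0,0,0,0]]]' 50
python3 - <<'E'
from h import *
go((541,240.3,24,185.3))
E
```

```text
time: 12.92
ee_pos: [540.4, 241.6, 26.7]
tcp_rot: [-0.046, 0.999, 0.0, -0.0]
contact_force: [0.1, 0.4, -0.1]
grip_width: 1.001
t 12.92 p [540.4 241.6  26.7] yaw -174.72 tilt 0.0 F [ 0.1  0.4 -0.1] gw 1.001 q [-0.39  0.95 -0.2   1.79  0.38  0.44  0.81]
shift cm [-0.052 -0.139  0.275] len 3.1 then turn rad -0.0003
```

```bash
python3 -m crank '[[[-0.05,-0.12,0.4,0,0],[0,0,0,0,0],[0,0,0,0,255],[0,0,0,0,255],[0,0,0,0,255],[0,0,0,0,255],[0,0,0,0,255],[0,0,0,0,255],[0,0,0,0,255],[0,0,0,0,255],[0,0,0,0,255],[0,0,0,0,255]]]' 50
python3 - <<'E'
from h import *
go((541,240.3,24,185.3))
E
```

```text
time: 13.92
ee_pos: [540.4, 240.6, 24.0]
tcp_rot: [-0.046, 0.999, -0.0, -0.0]
contact_force: [-2.7, -0.9, 10.5]
grip_width: 0.397
t 13.92 p [540.4 240.6  24. ] yaw -174.71 tilt 0.02 F [-2.7 -0.9 10.5] gw 0.397 q [-0.39  0.95 -0.2   1.79  0.38  0.44  0.81]
shift cm [-0.057 -0.034 -0.003] len 0.7 then turn rad -0.0001
```

```bash
python3 -m crank '[[[0,0,-0.3,0,255],[0,0,-0.8,0,255],[0,0,-1.5,0,255],[0,0,-1.5,0,255],[0,0,-1.5,0,255],[0,0,-1.5,0,255],[0,0,-1.5,0,255],[0,0,-1,0,255],[0,0,-0.5,0,255],[0,0,0,0,255],[0,0,0,0,255],[0,0,0,0,255]]]' 50
python3 - <<'E'
from h import *
go((487,38,125,185.3))
a=ctrl.camera("scene");b=ctrl.camera("top")
import pickle;pickle.dump((b,a),open("c3.pkl","wb"))
cv2.imwrite("pics/g5.png",np.hstack([crop(a["image"],265,175,74,95,5),crop(b["image"],155,120,74,95,5)])[:,:,::-1])
E
```

```text
time: 14.92
ee_pos: [540.4, 240.1, 123.0]
tcp_rot: [-0.046, 0.999, -0.0, -0.001]
contact_force: [-0.1, -0.4, -1.6]
grip_width: 0.393
t 14.92 p [540.4 240.1 123. ] yaw -174.71 tilt 0.09 F [-0.1 -0.4 -1.6] gw 0.393 q [-0.34  0.8  -0.27  1.76  0.33  0.63  0.86]
shift cm [  7.177 -19.629  -0.203] len 209.0 then turn rad -0.0002
```

View pics/g5.png

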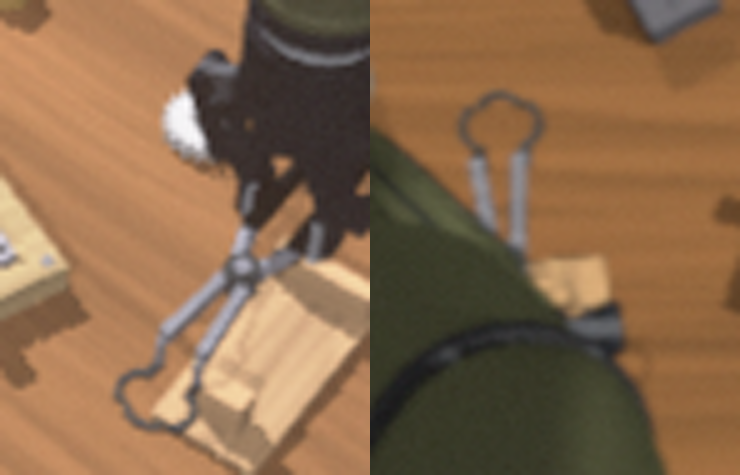

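The ring is widely spread and the pliers are level. In the top crop the ring spans x 460–543 and its front is at y 92. Carry it to above the axle.

```bash
python3 -m crank '[[[0.35,-1,0,0,255],[0.7,-1.9,0,0,255],[0.7,-1.9,0,0,255],[0.7,-1.9,0,0,255],[0.7,-1.9,0,0,255],[0.7,-1.9,0,0,255],[0.7,-1.9,0,0,255],[0.7,-1.9,0,0,255],[0.7,-1.9,0,0,255],[0.7,-1.9,0,0,255],[0.55,-1.6,0,0,255],[0,0,0.8,0,255],[0,0,1.2,0,255],[0,0,1,0,255],[0,0,0,0,255],[0,0,0,0,255]]]' 50
python3 - <<'E'
from h import *
go((486.9,37.3,92,185.3))
a=ctrl.camera("scene");b=ctrl.camera("top")
import pickle;pickle.dump((b,a),open("c4.pkl","wb"))
cv2.imwrite("pics/g6.png",np.hstack([crop(a["image"],220,175,50,62,8),crop(b["image"],232,130,50,62,8)])[:,:,::-1])
E
```

```text
time: 16.35
ee_pos: [486.8, 37.8, 93.3]
tcp_rot: [-0.046, 0.999, -0.0, -0.001]
contact_force: [0.5, 0.2, -2.3]
grip_width: 0.396
t 16.35 p [486.8  37.8  93.3] yaw -174.69 tilt 0.08 F [ 0.5  0.2 -2.3] gw 0.396 q [-0.04  0.76 -0.22  2.08  0.46  0.34  1.03]
shift cm [-0.001 -0.05   0.126] len 1.4 then turn rad 0.0002
```

View pics/g6.png

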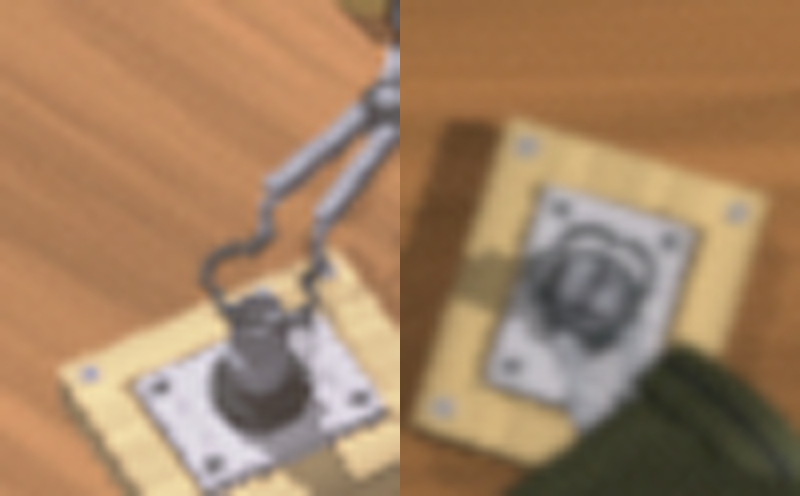

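Scene crop: the ring hangs level just above the axle top. Top crop: the ring, outer x about 532–657 with its front at y 223, surrounds the axle. I'll draw the predicted axle axis at ring height on both views to check the centring.

Run:
```python
from h import *
import pickle
T,S=pickle.load(open("c4.pkl","rb"))
th=np.linspace(0,2*np.pi,60)
out=[]
for c,ax,ox,oy in((S,(613.3,47.5),236,188),(T,(615.6,50.3),240,145)):
    im=crop(c["image"],ox,oy,32,40,12).copy(); im=cv2.convertScaleAbs(im,alpha=1.5,beta=10)
    for r,col in((14.3,(255,0,0)),):
        P=np.c_[ax[0]+r*np.cos(th),ax[1]+r*np.sin(th),0*th+89]
        q=(proj(c,P)-[ox,oy]+.5)*12-.5
        cv2.polylines(im,[q.round().astype(int)],True,col,1)
    q=(proj(c,[(*ax,89)])-[ox,oy]+.5)*12-.5; cv2.circle(im,tuple(q[0].round().astype(int)),3,(255,255,0),-1)
    out.append(im)
cv2.imwrite("pics/g7.png",np.hstack(out)[:,:,::-1])
```

```text
(no output)
```

View pics/g7.png

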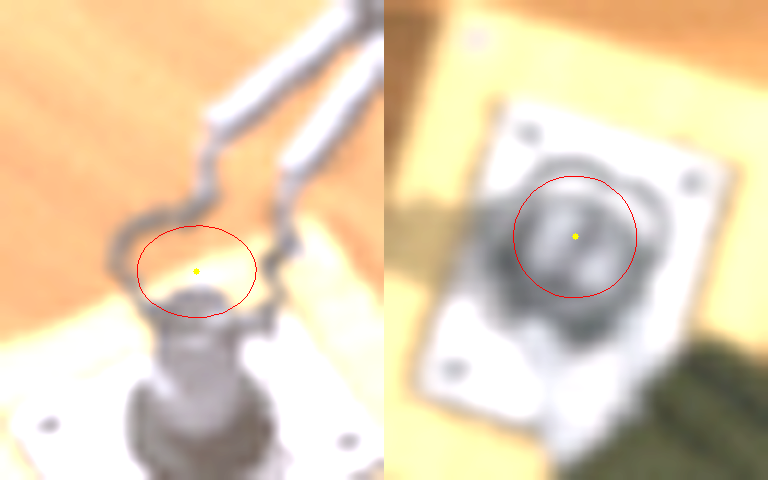

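Both views have the ring centred around the predicted axis, with side gaps about equal. The front inner edge sits right at the 14.3 mm circle, as specified. Descend gently.

```bash
python3 -m crank '[[[0,-0.02,0.3,0,255],[0,0,0.4,0,255],[0,0,0.4,0,255],[0,0,0.4,0,255],[0,0,0.3,0,255],[0,0,0,0,255],[0,0,0,0,255]]]' 50
python3 -c "
from h import *
go((486.6,37.4,42,185.3))"
```

```text
time: 17.03
ee_pos: [487.2, 37.5, 75.5]
tcp_rot: [-0.046, 0.999, -0.0, -0.0]
contact_force: [-0.4, -0.5, -1.4]
grip_width: 0.394
t 17.03 p [487.2  37.5  75.5] yaw -174.71 tilt 0.03 F [-0.4 -0.5 -1.4] gw 0.394 q [-0.05  0.79 -0.19  2.09  0.48  0.3   1.02]
shift cm [6.400e-02 1.000e-03 3.351e+00] len 33.5 then turn rad -0.0002
```

```bash
python3 -m crank '[[[0,0,0.3,0,255],[0,0,0.3,0,255],[0,0,0.3,0,255],[0,0,0.3,0,255],[0,0,0,0,255]]]' 50
python3 -m crank '[[[0,0,0.2,0,255],[0,0,0.2,0,255],[0,0,0.2,0,255],[0,0,0.2,0,255],[0,0,0,0,255],[0,0,0,0,255]]]'
python3 -c "
from h import *
go((486.6,37.4,42,185.3))"
```

```text
time: 17.45
ee_pos: [487.1, 37.4, 63.2]
tcp_rot: [-0.046, 0.999, -0.0, -0.0]
contact_force: [-0.1, 0.6, -1.7]
grip_width: 0.395
time: 17.95
ee_pos: [487.3, 37.5, 55.7]
tcp_rot: [-0.046, 0.999, 0.0, -0.0]
contact_force: [0.1, -0.7, -1.4]
grip_width: 0.386
t 17.95 p [487.3  37.5  55.7] yaw -174.71 tilt 0.01 F [ 0.1 -0.7 -1.4] gw 0.386 q [-0.08  0.83 -0.16  2.1   0.49  0.25  1.  ]
shift cm [7.300e-02 1.000e-03 1.367e+00] len 13.7 then turn rad -0.0002
```

No contact past the shoulder. Continue to groove level.

```bash
python3 -m crank '[[[0,0,0.2,0,255],[0,0,0.2,0,255],[0,0,0.2,0,255],[0,0,0.2,0,255],[0,0,0.2,0,255],[0,0,0.2,0,255],[0,0,0.1,0,255],[0,0,0,0,255],[0,0,0,0,255],[0,0,0,0,255]]]' 50
python3 - <<'E'
from h import *
go((486.6,37.4,42,185.3))
a=ctrl.camera("scene");b=ctrl.camera("top")
th=np.linspace(0,2*np.pi,60);out=[]
for c,ax,ox,oy in((a,(613.3,47.5),232,188),(b,(615.6,50.3),240,145)):
    im=crop(c["image"],ox,oy,32,40,12).copy(); im=cv2.convertScaleAbs(im,alpha=1.4,beta=10)
    P=np.c_[ax[0]+19*np.cos(th),ax[1]+19*np.sin(th),0*th+34]
    q=(proj(c,P)-[ox,oy]+.5)*12-.5
    cv2.polylines(im,[q.round().astype(int)],True,(255,0,0),1)
    out.append(im)
cv2.imwrite("pics/g8.png",np.hstack(out)[:,:,::-1])
E
```

```text
time: 18.78
ee_pos: [487.4, 37.5, 42.8]
tcp_rot: [-0.046, 0.999, 0.0, 0.0]
contact_force: [0.0, -1.0, -1.6]
grip_width: 0.393
t 18.78 p [487.4  37.5  42.8] yaw -174.72 tilt 0.01 F [ 0.  -1.  -1.6] gw 0.393 q [-0.09  0.86 -0.13  2.1   0.5   0.21  1.  ]
shift cm [0.085 0.002 0.082] len 1.2 then turn rad -0.0004
```

View pics/g8.png

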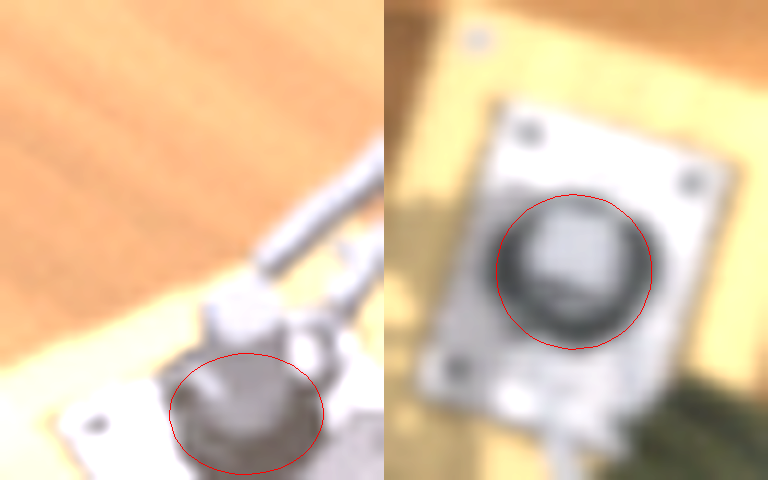

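No contact, and there's no sideways force. The ring blends into the dark boss in both views, so I'll find its height by a gentle touch in 1 mm steps and then back off.

```bash
python3 -m crank '[[[0,0,0.1,0,255],[0,0,0.1,0,255],[0,0,0,0,255],[0,0,0,0,255]]]' 50; for i in 1; do python3 -m crank '[[[0,0,0.1,0,255],[0,0,0,0,255],[0,0,0,0,255]]]'; done
```

```text
time: 19.22
ee_pos: [487.4, 37.4, 40.7]
tcp_rot: [-0.046, 0.999, 0.0, -0.0]
contact_force: [1.0, 0.6, -2.3]
grip_width: 0.394
time: 19.47
ee_pos: [487.5, 37.4, 39.8]
tcp_rot: [-0.046, 0.999, 0.0, 0.0]
contact_force: [-0.0, 0.0, -0.7]
grip_width: 0.397
```

```bash
python3 -m crank '[[[0,0,0.07,0,255],[0,0,0,0,255],[0,0,0,0,255]]]'; python3 -c "
from h import *
for i in range(4): go()"
```

```text
time: 19.72
ee_pos: [487.4, 37.4, 39.2]
tcp_rot: [-0.046, 0.999, 0.0, 0.0]
contact_force: [-0.4, 0.2, -0.3]
grip_width: 0.397
t 19.72 p [487.4  37.4  39.2] yaw -174.72 tilt 0.01 F [-0.4  0.2 -0.3] gw 0.397 q [-0.09  0.86 -0.13  2.1   0.5   0.2   0.99]
t 19.72 p [487.4  37.4  39.2] yaw -174.72 tilt 0.01 F [-0.4  0.2 -0.3] gw 0.397 q [-0.09  0.86 -0.13  2.1   0.5   0.2   0.99]
t 19.72 p [487.4  37.4  39.2] yaw -174.72 tilt 0.01 F [-0.4  0.2 -0.3] gw 0.397 q [-0.09  0.86 -0.13  2.1   0.5   0.2   0.99]
t 19.72 p [487.4  37.4  39.2] yaw -174.72 tilt 0.01 F [-0.4  0.2 -0.3] gw 0.397 q [-0.09  0.86 -0.13  2.1   0.5   0.2   0.99]
```

```bash
python3 -m crank '[[[0,0,0.06,0,255],[0,0,0,0,255],[0,0,0,0,255]]]'
```

```text
time: 19.97
ee_pos: [487.3, 37.4, 38.6]
tcp_rot: [-0.046, 0.999, 0.0, -0.0]
contact_force: [-1.5, 0.2, 2.4]
grip_width: 0.395
```

Contact started at TCP z of about 39.3, against a predicted 39.5. Raising 2.5 mm puts the ring mid-groove.

```bash
python3 -m crank '[[[0,0,-0.15,0,255],[0,0,-0.1,0,255],[0,0,0,0,255],[0,0,0,0,255],[0,0,0,0,255],[0,0,0,0,255],[0,0,0,0,255],[0,0,0,0,255]]]' 50
python3 - <<'E'
from h import *
go()
a=ctrl.camera("scene")["image"];b=ctrl.camera("top")["image"]
cv2.imwrite("pics/g9.png",np.hstack([crop(a,215,165,64,75,6),crop(b,226,130,64,75,6)])[:,:,::-1])
E
```

```text
time: 20.63
ee_pos: [487.4, 37.5, 40.9]
tcp_rot: [-0.046, 0.999, 0.0, -0.0]
contact_force: [0.4, -0.1, -1.8]
grip_width: 0.396
t 20.63 p [487.4  37.5  40.9] yaw -174.71 tilt 0.01 F [ 0.4 -0.1 -1.8] gw 0.396 q [-0.09  0.86 -0.13  2.1   0.5   0.21  1.  ]
```

View pics/g9.png

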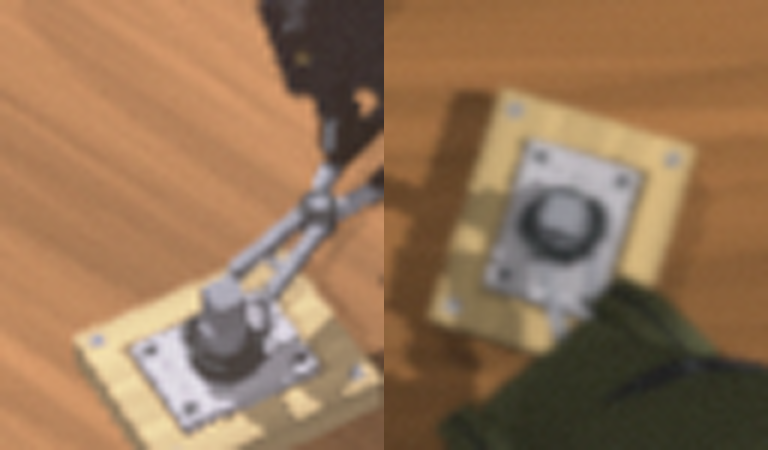

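The ring is around the axle at the boss, the cover is still seated flush, and the pliers hang free with only their weight on the wrist (−1.8 N). Hand in.

```bash
python3 -c "
from rig import ctrl
print(ctrl.hand_in())"
```

```text
the job is handed in; nothing more can be done
None
```

I seated the cover in the fixture's pocket and let it go. I then lifted the pliers squeezed at 50 N, lowered the spread ring over the axle without forcing it, and handed in at about 20.6 s, still holding it at groove height. No verdict was reported.

- **Cover:** it looks flush in both views. Its centre is about 1.5 mm from the pocket centre, and it is square to within about 1°.
- **Ring height:** I touched the ring lightly on the bearing (about 4 N) to find its height, with contact at a tool height of about 39.3 mm against 39.5 predicted. I then backed off to 40.9 mm, which puts the ring within about 0.5 mm of the groove's middle.
- **Free hanging:** the last force reading showed only the pliers' weight (−1.8 N) and almost no sideways force. The opening reading (0.396) corresponds to roughly 35 mm, against 36 mm over the handles when fully squeezed, so I take the pliers to be at their stop.
- **Less certain:** the two cameras disagree by 2–3 mm in absolute position, so I compared positions within each view. At groove height the dark ring could not be told apart from the bearing, so its centring there rests on the check just above the axle and the contact-free descent. The two centring estimates differed by about 1.5 mm along the pliers.

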